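# Push the kiln bat out over the plank end

### The arm

A 6-joint arm with a two-finger parallel gripper is mounted at the origin on the work surface. World frame = base frame: x ahead of the robot, y to its left, z up, the work surface at z = 0. Lengths are in m, angles in rad, forces in N, time in s.
With the tool pointing down it reaches from about 0.425 to 1.125 m from the base axis. Payload 14.9 kg.
Tool frame: the origin (TCP) lies at the very end of the fingers, on their centre line; the grasp point (between the pads) lies bot.pinch_z behind it (bot.pinch_z is the distance from the TCP to the grasp point, in m); z points along the fingers, y is the direction in which the jaws open and shut (so a half turn about z gives the same grasp; the last joint's range is limited). The gripper opens to 91 mm and grips with 3 to 60 N. Pads are 32 mm wide; open, the fingers measure 118 mm over their backs; the gripper's body (76 mm by 178 mm) begins 60 mm behind the grasp point.
Start: joints at [1.294, 0.379, 1.734, -0, 1.028, -0.033], TCP at [0.169, 0.679, 0.214] pointing down, gripper open.
Joint ranges: [-2.77, 2.77], [-0.74, 2.19], [0, 2.66], [-1.06, 4.2], [0.31, 2.87], [-3.08, 3.08]. Speed limits (rad/s): [1.89, 1.89, 2.39, 3.14, 3.14, 3.14].

### API

Orientations are given as a rotation vector (axis times angle).
In Python, from workcell import bot, eyes gives the robot as it stands.
- The arm moves only by the tool move_arm, never from a script. Its argument "rows" is a list that holds one entry, the list of rows, each a list of 5 numbers: the shift along the tool's x, y, z in cm, then the turn about the tool's z in degrees, then the opening, from 0 (shut) to 1 (fully open). A call has 1 to 10 rows; each row is the pose to reach, as a shift and turn from the pose commanded when the call began, along the tool's axes at that moment; what a row does not reach only later rows make up. A row lasts 1/8 s, in which the tool goes at most 62.5 mm and 10.7 degrees, less where a joint would pass 70% of its speed; a pose out of reach is approached as far as the arm can. A call with a gripper value outside its range is refused whole. The fingers move at their own pace and stop on an object; "newtons" is the grip in N (left out, the last holds). Time passes only in rows, so rows that repeat a pose let the fingers close. It gives the time, the measured TCP pose, the force and the opening at its end, in the units of the state.
- bot.get_obs(): the state, without advancing time (a new reading comes with each control period).
- eyes.read_camera(name): name is "scene" or "top" or "wrist"; returns a dict with "frame" (400x640x3 uint8, blue, green, red), "fov_y" (degrees; the focal length in pixels is half the picture's height over the tangent of half this angle, whatever the lens; pixels are square), "cx", "cy" (the principal point, pixels), "k1" (the pictures are not rectified: a ray, as slopes to the right and down, at radius r is drawn at 1 + k1 r^2 times it, then the intrinsics apply), "T" (4x4, takes a point from camera to world coordinates). Camera axes: x right, y down, z forward; pixel columns grow to the right and rows downward; lengths in m; the calibration is good to about 2 mm. A picture is of the moment at which its call begins. There is no depth.
- bot.close_job(): hands the job in, once; it reports no verdict.
The state is a dict: "clock": time; "joints": joint angles; "qd": joint speeds; "effort": joint torques, N m; "ee_pos": TCP position; "tool_rot": TCP orientation; "wrist_force": force on the tool from outside, world axes, zero at the start; "wrist_torque": the same for the moment, N m; "gripper_width": finger opening in m.
Only numpy, scipy, OpenCV 4.12 (cv2) and the standard library are available. Lean on these libraries where they do the work, as an engineer would, in place of code of your own. Each camera call takes 0.05 s, during which the arm holds its last target.

### The job

Push the rectangular kiln bat along the raised plank and out over the end of the plank that it lies nearer to, until about a third of its length overhangs and its edge is easy to get hold of later. Only push it, never lift it: it must stay flat on the plank and finish roughly straight along the plank, near the middle of its width. Leave the round bat, with the bowl on it, and everything else where they are.

Things in the scene. Friction and masses are not known exactly. Their poses are not given: they have to be found in the camera images.
- plank: raised wooden ware plank, fixed: a board 540 mm long, 200 mm wide, 22 mm thick, lying on two bricks, its top 70 mm above the table. Origin on the table under the board's centre; z up, y along its length (its ends are at y = -270 and +270 mm), x across it, to the long side farther from the robot
- bat: the rectangular kiln bat, a loose flat off-white plate on the plank: 130 mm long (its own y, roughly along the plank), 100 mm wide (its own x), 9 mm thick, 0.16 to 0.32 kg. Origin at the centre of its underside; z up. It may lie in either half of the plank (on its +y or its -y side) and starts wholly on it
- round_bat: the round kiln bat, a loose off-white disc 110 mm across and 9 mm thick on the other half of the plank, to be left alone. Origin at the centre of its underside
- pinch_bowl: small clay bowl, 72 mm across and 38 mm high, standing on the round bat. Origin at the centre of its foot
- prop: loose off-white upright cylinder, 24 mm across and 40 mm high, standing on the plank near its middle by the long side farther from the robot. Origin at the centre of its foot
- bowl_a: clay bowl 110 mm across and 60 mm high, on the table beyond the plank. Origin at the centre of its foot
- bowl_b: a second such bowl, 110 mm across and 60 mm high, on the table beyond the plank. Origin at the centre of its foot
- jar: closed grey jar, 80 mm across and 95 mm high, on the table at the robot's right. Origin at the centre of its foot
- tin: copper-coloured tin, 84 mm across and 110 mm high, on the table at the robot's left. Origin at the centre of its foot
Things that resemble listed ones, but are neither listed nor needed, are in the scene too. Leave any red or turquoise look-alike of the bat alone.

How it is judged:
At the end, for the whole second after the job is handed in: The rectangular bat lies still and flat on the plank (tilt under 3 degrees), 28 to 58 mm of its 130 mm length beyond the plank's end (its centre 233 to 263 mm from the plank's centre along the plank), its centre within 40 mm of the plank's centre line, within 0.2 rad of straight along the plank ((y of bat in the frame of plank between 0.233 and 0.263 m or y of bat in the frame of plank between -0.263 and -0.233 m) and x of bat in the frame of plank between -0.04 and 0.04 m and z of bat in the frame of plank between 0.067 and 0.073 m and angle between bat's own z axis and vertical below 0.05 rad and angle between the y axis of bat and the y axis of plank, either way round below 0.2 rad and linear speed of bat below 0.01 m/s); the robot touches nothing.
It fails at once if the rectangular bat is lifted, tipped or falls off the plank (z of bat in the frame of plank above 0.078 m or z of bat in the frame of plank below 0.062 m or angle between bat's own z axis and vertical above 0.12 rad).
It fails at once if the round bat or the bowl on it is moved more than 15 mm or tipped over (distance of any of round_bat, pinch_bowl from where it was at the start of the episode above 0.015 m or angle between any of round_bat, pinch_bowl's own z axis and vertical above 0.2 rad).
It fails at once if the upright cylinder on the plank is moved more than 15 mm or tipped over (distance of prop from where it was at the start of the episode above 0.015 m or angle between prop's own z axis and vertical above 0.2 rad).
It fails at once if a bowl, the jar or the tin on the table is moved more than 15 mm or tipped over (distance of any of bowl_a, bowl_b, jar, tin from where it was at the start of the episode above 0.015 m or angle between any of bowl_a, bowl_b, jar, tin's own z axis and vertical above 0.2 rad).
It also fails if it takes over 37 s, if anything falls off the work surface, if the arm or the gripper's body presses on something with over 40 N, if the wrist force passes 120 N, or if a joint passes its speed limit or range.

## Working session

There is one attempt and no reset: what is moved stays moved. The work goes in short steps, Python scripts to look and compute and a tool call to move; the robot and the scene stay as the last step left them, time stands still between calls to the robot, and variables do not carry over. Pictures are saved under pics/ and viewed, and the job is handed in when it is done.

Besides the shell and the picture viewer there is one more tool, called after "Emit:" in YAML: its name, and indented under it one key for each argument. move_arm: Moves the arm, as the interface text tells. Its arguments: {"type":"object","properties":{"rows":{"type":"array"},"newtons":{"type":"number"}},"required":["rows"]}

```bash
mkdir -p pics; ls; python3 - <<'E'
from workcell import bot, eyes
import cv2
for n in ("scene","top"):
    c=eyes.read_camera(n); cv2.imwrite(f"pics/{n}0.png",c["frame"]); print(n,c["fov_y"],c["cx"],c["cy"],c["k1"],c["T"].round(4).tolist() if hasattr(c["T"],"round") else c["T"])
print(bot.get_obs(), bot.pinch_z)
E
```

```text
pics
scene 47.1612404492969 323.7150466083012 198.71010022006865 -0.001978172809226445 [[-0.6156, 0.5269, -0.5861, 1.3333], [0.7881, 0.4122, -0.4572, 0.6112], [0.0007, -0.7433, -0.6689, 0.9747], [0.0, 0.0, 0.0, 1.0]]
top 44.92840427938117 319.7102240938879 205.79403366218773 -0.03648394893017755 [[-0.0262, -0.9939, 0.1073, 0.3618], [-0.9996, 0.0253, -0.0102, 0.0265], [0.0074, -0.1075, -0.9942, 1.5383], [0.0, 0.0, 0.0, 1.0]]
{'clock': 0.1, 'joints': array([ 1.29369317e+00,  3.79335191e-01,  1.73473770e+00,  7.78858245e-06,
        1.02849790e+00, -3.32511846e-02]), 'qd': array([ 0.00079092, -0.00090314,  0.0011281 , -0.00026389, -0.00027894,
       -0.00033238]), 'effort': array([ 3.29009413e-05, -7.65032029e+01, -4.35300171e+01,  6.51456323e-02,
        3.97293409e-02,  4.67808763e-05]), 'ee_pos': array([0.16888092, 0.67894843, 0.2133609 ]), 'tool_rot': array([-3.82080477e-01, -3.11811247e+00,  1.51628931e-03]), 'wrist_force': array([-0.56808629, -0.40640336, -0.14793783]), 'wrist_torque': array([0.00366273, 0.0407476 , 0.00242786]), 'gripper_width': 0.09136952850326283} 0.0188
```

View pics/scene0.png

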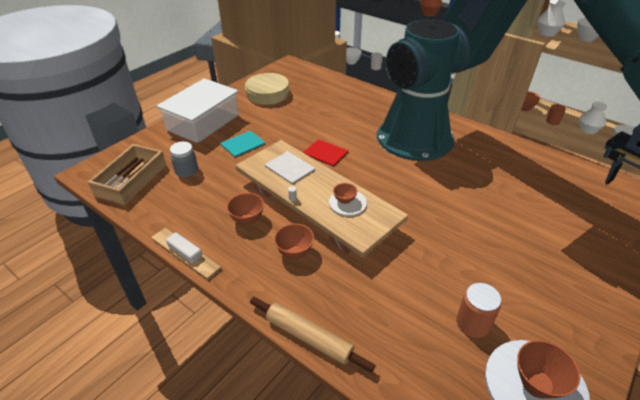

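View pics/top0.png

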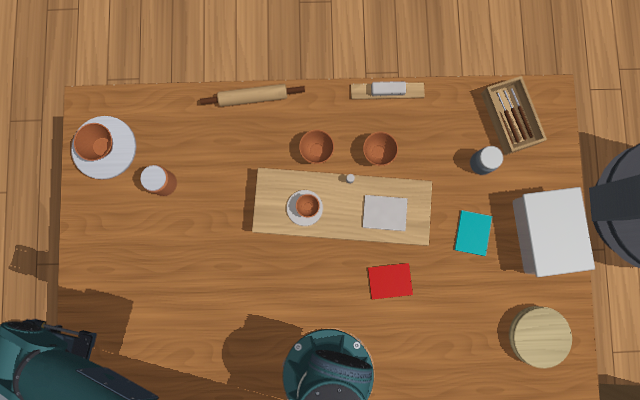

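The rectangular bat is the off-white plate on the plank, at top (385,212) and scene (290,166). Things it could be confused with in the top view are the red plate (390,281), the turquoise plate (473,232), the white box lid (555,232), the white block on a small board (388,88) and the round bat (305,207). Next I'll measure it and check a close crop.

```bash
cat > h.py <<'E'
import numpy as np, cv2
from workcell import bot, eyes
def und(c,uv):
    f=c["frame"].shape[0]/2/np.tan(np.radians(c["fov_y"]/2))
    K=np.array([[f,0,c["cx"]],[0,f,c["cy"]],[0,0,1]])
    return cv2.undistortPoints(np.float64(uv).reshape(-1,1,2),K,np.array([c["k1"],0,0,0,0.])).reshape(-1,2)
def cast(c,uv,z):
    s=und(c,uv); T=np.array(c["T"]); d=np.c_[s,np.ones(len(s))]@T[:3,:3].T
    o=T[:3,3]; return o+d*((z-o[2])/d[:,2])[:,None]
def proj(c,P):
    T=np.array(c["T"]);p=(np.atleast_2d(P)-T[:3,3])@T[:3,:3]
    f=c["frame"].shape[0]/2/np.tan(np.radians(c["fov_y"]/2)); s=p[:,:2]/p[:,2:]
    s=s*(1+c["k1"]*(s**2).sum(1,keepdims=True)); return s*f+[c["cx"],c["cy"]]
def blobs(m,near):
    n,l,st,ce=cv2.connectedComponentsWithStats(m.astype(np.uint8))
    k=1+np.argmin(np.hypot(*(ce[1:]-near).T)+1e3*(st[1:,4]<150)); return (l==k).astype(np.uint8)
def rect(c,m,z):
    k,_=cv2.findContours(m,cv2.RETR_EXTERNAL,cv2.CHAIN_APPROX_NONE); k=max(k,key=cv2.contourArea)
    P=cast(c,k.reshape(-1,2).astype(float),z); return P,cv2.minAreaRect((P[:,:2]*1000).astype(np.float32))
E
python3 - <<'E'
from h import *
c=eyes.read_camera("top"); hsv=cv2.cvtColor(c["frame"],cv2.COLOR_BGR2HSV)
for p in [(385,212),(270,200),(410,195),(240,200),(350,250),(305,195),(350,179),(342,210)]: print(p,hsv[p[1],p[0]])
H,S,V=[hsv[...,i].astype(int) for i in range(3)]
bm=blobs((S<50)&(V>140),(385,212))
_,r=rect(c,bm,.079); print("bat",r,bm.sum())
roi=np.zeros_like(S,bool); roi[160:252,240:440]=1
pm=((V>150)&(S<140)&roi); pm=blobs(pm,(342,207)); pm=cv2.morphologyEx(pm,cv2.MORPH_CLOSE,np.ones((25,25)))
_,r2=rect(c,pm,.07); print("plank",r2,pm.sum(),cv2.boxPoints(r2).round(1).tolist())
v=c["frame"].copy(); 
for rr,z in((r,.079),(r2,.07)):
    q=proj(c,np.c_[cv2.boxPoints(rr)/1000,np.full(4,z)])
    print(q.round(1).tolist())
v=cv2.resize(v[150:260,235:445],None,fx=3.8,fy=3.8,interpolation=cv2.INTER_NEAREST)
for rr,z in((r,.079),(r2,.07)):
    q=proj(c,np.c_[cv2.boxPoints(rr)/1000,np.full(4,z)])
    cv2.polylines(v,[((q-[235,150]+.5)*3.8).astype(int)],True,(0,0,255),1)
cv2.imwrite("pics/crop0.png",v)
E
```

```text
(385, 212) [  4  10 187]
(270, 200) [ 17  98 193]
(410, 195) [ 17  98 192]
(240, 200) [ 14 154 149]
(350, 250) [ 14 150 158]
(305, 195) [ 10 173 149]
(350, 179) [  9   9 190]
(342, 210) [ 17 100 191]
bat ((493.67596435546875, -185.25494384765625), (129.64593505859375, 101.14935302734375), 83.73444366455078) 1409
plank ((519.040771484375, -58.465087890625), (539.4464721679688, 204.90745544433594), 84.18698120117188) 11540 [[389.79998779296875, -316.3999938964844], [593.5999755859375, -337.20001220703125], [648.2999877929688, 199.5], [444.3999938964844, 220.1999969482422]]
[[404.9, 230.9], [407.1, 197.8], [364.7, 194.3], [362.3, 227.4]]
[[428.8, 245.8], [432.1, 179.3], [257.6, 166.0], [251.6, 232.4]]
```

View pics/crop0.png

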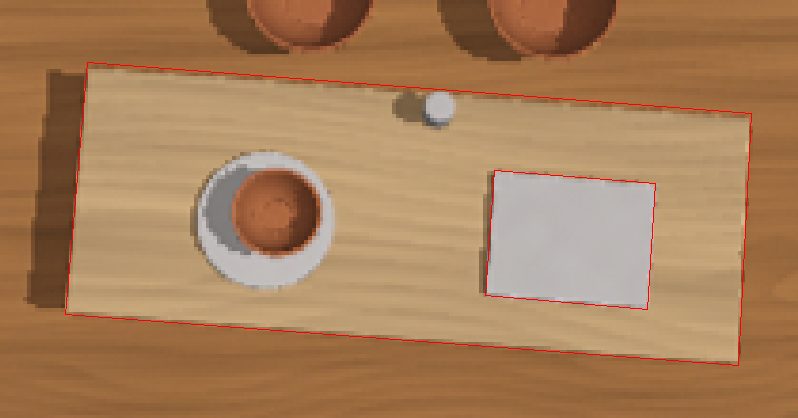

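The crop confirms the choice: the off-white rectangle sits wholly on the plank. In plank coordinates it is at about y=-129, x=-12, so the -y end is nearer. Next I'll work out the poses in tool axes.

```bash
cat > f.py <<'E'
import numpy as np
from scipy.spatial.transform import Rotation as R
from workcell import bot
C=np.array([.519,-.0585,0]); Y=np.array([.1013,.9949,0]); X=np.array([.9949,-.1013,0])
def rel(P):
    o=bot.get_obs(); M=R.from_rotvec(o["tool_rot"]).as_matrix(); return M.T@(np.array(P)-o["ee_pos"])*100
def pl(x,y,z): return C+X*x+Y*y+[0,0,z]
def toplank(p): d=np.array(p)-C; return np.array([d@X,d@Y,d[2]])*1000
E
python3 - <<'E'
from h import *; from f import *
o=bot.get_obs();M=R.from_rotvec(o["tool_rot"]).as_matrix();print(M.round(3).tolist())
for s in (1,-1):
    Yt=s*X; T=np.c_[np.cross(Yt,[0,0,-1]),Yt,[0,0,-1]]; print(s,np.degrees(R.from_matrix(M.T@T).as_rotvec()).round(1))
for P in [(.35,.4,.2133),tuple(pl(-.01,-.015,.2133)),tuple(pl(-.01,-.015,.0735))]: print(np.round(P,3),rel(P).round(2))
c=eyes.read_camera("top")
for n,uv,z in (("round",(304.5,208),.079),("prop",(350.5,178.5),.11),("bowlA",(380,148),.06)): print(n,toplank(cast(c,[uv],z)[0]).round())
print("tin",cast(c,[(152,179)],.11)[0])
E
```

```text
[[-0.97, 0.241, -0.0], [0.241, 0.97, -0.001], [0.0, -0.001, -1.0]]
1 [-0.   0.  81.8]
-1 [ -0.   -0.  -98.2]
[0.35  0.4   0.213] [-24.31 -22.7    0.03]
[ 0.508 -0.072  0.213] [-51.   -64.75   0.07]
[ 0.508 -0.072  0.074] [-51.   -64.73  14.05]
round [-17. 115.  79.]
prop [ 79. -16. 110.]
bowlA [ 190. -104.   60.]
tin [0.6093652  0.51176549 0.11      ]
```

Emit:
move_arm:
  rows:
    - [[-4, -4, 0, 6, 0.55], [-8, -7.6, 0, 12, 0.55], [-12, -11.3, 0, 18, 0.55], [-16, -15, 0, 24, 0.55], [-20, -19, 0, 30, 0.55], [-24.3, -22.7, 0, 36, 0.55], [-28.5, -29, 0, 44, 0.55], [-32.5, -35, 0, 52, 0.55], [-36.5, -41, 0, 60, 0.55], [-40.5, -47, 0, 68, 0.55]]

```text
clock: 1.45
ee_pos: [0.4347, 0.1632, 0.2142]
tool_rot: [2.065, 2.367, 0.001]
wrist_force: [0.9, 0.6, -0.7]
gripper_width: 0.05
```

```bash
python3 - <<'E'
from f import *
o=bot.get_obs();M=R.from_rotvec(o["tool_rot"]).as_matrix()
T=np.c_[np.cross(X,[0,0,-1]),X,[0,0,-1]]; print(np.degrees(R.from_matrix(M.T@T).as_rotvec()).round(1))
print(o["ee_pos"],rel(pl(-.012,-.012,.2133)).round(2))
E
```

```text
[ 0.  -0.  13.6]
[0.43474292 0.16315603 0.21419097] [-23.99   3.9    0.09]
```

Emit:
move_arm:
  rows:
    - [[-5, 0.8, 0, 4, 0.55], [-11, 1.8, 0, 9, 0.55], [-17, 2.8, 0, 13.6, 0.55], [-22, 3.6, 0, 13.6, 0.55], [-24, 3.9, 0, 13.6, 0.55], [-24, 3.9, 0, 13.6, 0.55], [-24, 3.9, 0, 13.6, 0.55]]

```text
clock: 2.33
ee_pos: [0.5061, -0.0661, 0.2138]
tool_rot: [-2.326, -2.111, 0.0]
wrist_force: [-0.2, -0.7, -0.5]
gripper_width: 0.0502
```

```bash
python3 - <<'E'
from f import *; from h import *
o=bot.get_obs();M=R.from_rotvec(o["tool_rot"]).as_matrix()
T=np.c_[np.cross(X,[0,0,-1]),X,[0,0,-1]]; print(np.degrees(R.from_matrix(M.T@T).as_rotvec()).round(1))
print(toplank(o["ee_pos"]),rel(pl(-.012,-.012,.074)).round(2))
for n in("wrist","top","scene"):
    cv2.imwrite(f"pics/{n}1.png",eyes.read_camera(n)["frame"])
a=[cv2.imread(f"pics/{n}1.png") for n in("wrist","scene")]
cv2.imwrite("pics/pair1.png",cv2.resize(np.vstack([a[0],a[1][:,:]]),None,fx=.75,fy=.75))
E
```

```text
[-0.  -0.   0.3]
[-12.07114329  -8.88587117 213.76585002] [-3.100e-01  1.000e-02  1.398e+01]
```

View pics/pair1.png

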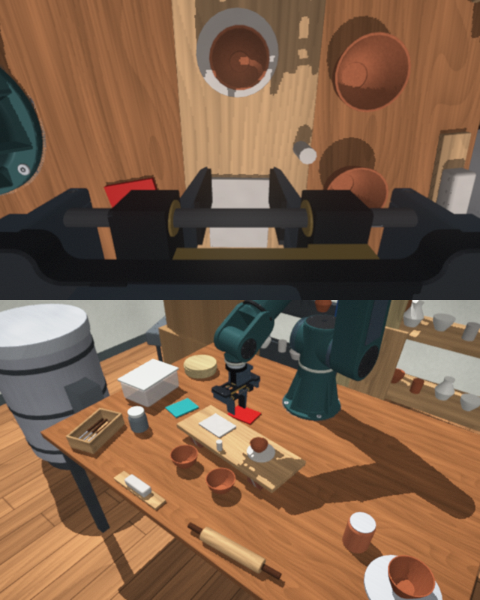

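The fingers are open 50 mm, straddling the bat's centre line, with their tips over clear plank between the bat and the round bat. Next I'll lower them to 3–4 mm above the plank.

Emit:
move_arm:
  rows:
    - [[-0.3, 0, 5, 0, 0.55], [-0.3, 0, 9, 0, 0.55], [-0.3, 0, 12, 0, 0.55], [-0.3, 0, 13.5, 0, 0.55], [-0.3, 0, 14, 0, 0.55], [-0.3, 0, 14, 0, 0.55], [-0.3, 0, 14, 0, 0.55]]

```text
clock: 3.35
ee_pos: [0.5069, -0.0702, 0.0749]
tool_rot: [2.326, 2.11, 0.001]
wrist_force: [1.1, 0.3, 0.7]
gripper_width: 0.05
```

```bash
python3 - <<'E'
from f import *; from h import *
o=bot.get_obs();print(toplank(o["ee_pos"]),o["wrist_force"],rel(pl(-.012,-.155,.0735)).round(2))
a=eyes.read_camera("scene");q=proj(a,pl(0,-.1,.07))[0].astype(int);print(q)
b=eyes.read_camera("top")
cv2.imwrite("pics/z2.png",np.vstack([cv2.resize(f[y-45:y+45,x-65:x+65],(520,300) if 0 else (430,298),interpolation=cv2.INTER_CUBIC) for f,x,y in((a["frame"],*q),(b["frame"],360,205))]))
E
```

```text
[-10.88924428 -12.90399326  74.89153089] [1.05216328 0.30471977 0.66871075] [-14.21  -0.17   0.14]
[292 173]
```

View pics/z2.png

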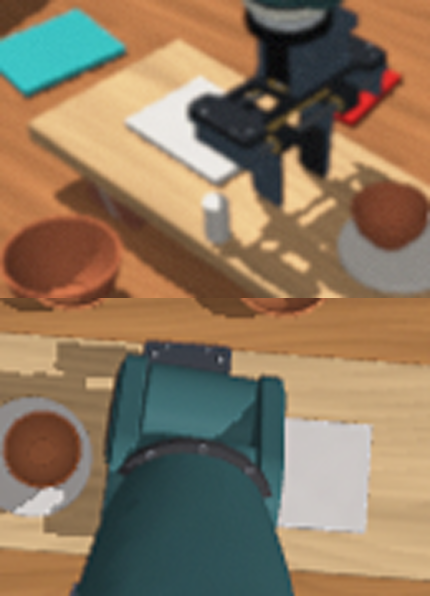

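Fingertips are about 4–5 mm above the plank, and the prop and bowl are clear. Now I'll push slowly, stopping short of the goal.

Emit:
move_arm:
  rows:
    - [[-1.5, 0, 0.1, 0, 0.55], [-2.7, 0, 0.1, 0, 0.55], [-3.5, 0, 0.1, 0, 0.55], [-4.2, 0, 0.1, 0, 0.55], [-4.9, -0.1, 0.1, 0, 0.55], [-5.6, -0.1, 0.1, 0, 0.55], [-6.3, -0.1, 0.1, 0, 0.55], [-7, -0.1, 0.1, 0, 0.55], [-7.5, -0.1, 0.1, 0, 0.55], [-7.5, -0.1, 0.1, 0, 0.55]]

```text
clock: 4.7
ee_pos: [0.4979, -0.1451, 0.0729]
tool_rot: [2.327, 2.11, -0.0]
wrist_force: [0.2, 0.1, 0.4]
gripper_width: 0.0501
```

```bash
cat > m.py <<'E'
from f import *; from h import *
import sys
o=bot.get_obs();print("tcp",toplank(o["ee_pos"]).round(1),o["wrist_force"].round(1),o["clock"])
b=eyes.read_camera("top"); hsv=cv2.cvtColor(b["frame"],cv2.COLOR_BGR2HSV)
m=blobs((hsv[...,1]<50)&(hsv[...,2]>140),proj(b,pl(-.012,float(sys.argv[2]),.079))[0])
P,r=rect(b,m,.079); print("visible rect",[np.round(v,1) for v in r]); print("centre in plank",toplank([r[0][0]/1000,r[0][1]/1000,.079]).round(1))
q=np.array([toplank(p) for p in P]); print("y range",q[:,1].min(),q[:,1].max(),"x range",q[:,0].min(),q[:,0].max())
a=eyes.read_camera("scene")
cv2.imwrite(sys.argv[1],np.vstack([cv2.resize(f[y-45:y+45,x-65:x+65],(430,298),interpolation=cv2.INTER_CUBIC) for f,x,y in((a["frame"],275,165),(b["frame"],375,205))]))
E
python3 m.py pics/z3.png -0.2
```

```text
tcp [-12.2 -88.3  72.9] [0.2 0.1 0.4] 4.7
visible rect [array([ 484. , -275.1]), array([ 33.9, 100.4]), np.float64(83.9)]
centre in plank [ -12.9 -219.    79. ]
y range -235.97280376082256 -201.8505586765454 x range -63.01518813119525 37.1888424411092
```

View pics/z3.png

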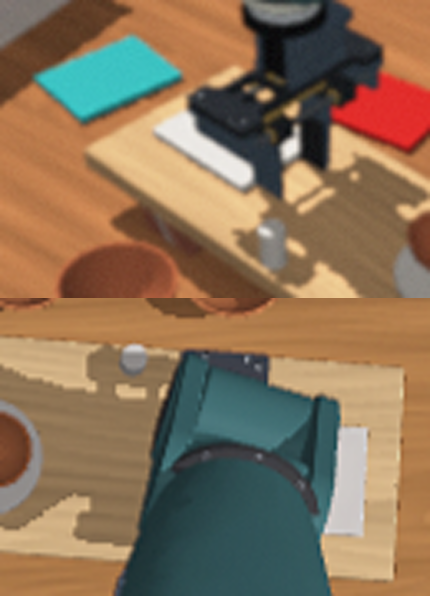

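The bat is moving straight: its front edge is at y=-236, so its centre is about -171 and the finger-to-centre offset is 82.7 mm. It needs about 77 mm more, so I'll push 70 mm and measure again.

Emit:
move_arm:
  rows:
    - [[-0.8, 0, 0, 0, 0.55], [-1.6, 0, 0, 0, 0.55], [-2.4, 0, 0, 0, 0.55], [-3.2, 0, 0, 0, 0.55], [-4, 0, 0, 0, 0.55], [-4.8, 0, 0, 0, 0.55], [-5.6, 0, 0, 0, 0.55], [-6.3, 0, 0, 0, 0.55], [-7, 0, 0, 0, 0.55], [-7, 0, 0, 0, 0.55]]

```text
clock: 6.05
ee_pos: [0.4912, -0.2149, 0.073]
tool_rot: [2.327, 2.11, 0.0]
wrist_force: [-0.4, 0.3, 0.7]
gripper_width: 0.0505
```

```bash
python3 m.py pics/z4.png -0.28
```

```text
tcp [ -11.8 -158.4   73. ] [-0.4  0.3  0.7] 6.05
visible rect [array([ 657.6, -522.1]), array([69.3, 69.2]), np.float64(88.7)]
centre in plank [ 184.9 -447.2   79. ]
y range -481.58115830463163 -412.5251243337166 x range 149.96537083580458 220.22192422327134
```

View pics/z4.png

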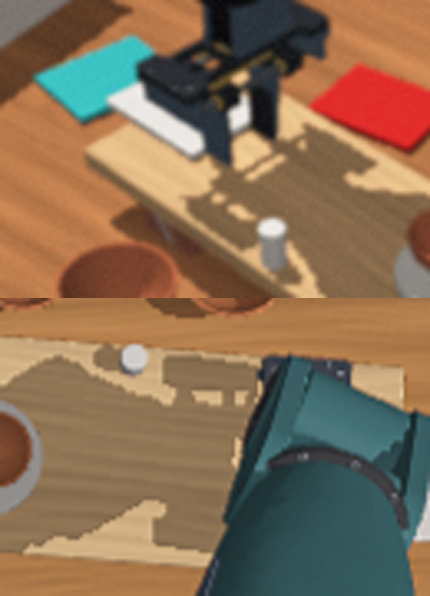

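The mask found the jar because only a sliver of the bat shows. By the finger offset the bat's centre is at about -241. I'll push 6 mm more, back off along the plank, then rise and clear the view.

Emit:
move_arm:
  rows:
    - [[-0.3, 0, 0, 0, 0.55], [-0.6, 0, 0, 0, 0.55], [-0.6, 0, 0, 0, 0.55], [0.5, 0, 0, 0, 0.55], [3, 0, 0, 0, 0.55], [4, 0, -4, 0, 0.55], [5, 0, -10, 0, 0.55], [9, 0, -13, 0, 0.55], [15, 0, -13, 0, 0.55], [21, 0, -13, 0, 0.55]]

```text
clock: 7.4
ee_pos: [0.5115, -0.0033, 0.2036]
tool_rot: [2.327, 2.11, 0.002]
wrist_force: [0.2, -0.5, 0.1]
gripper_width: 0.0503
```

Emit:
move_arm:
  rows:
    - [[4, 0, 0, 0, 0.55], [4, 0, 0, 0, 0.55], [4, 0, 0, 0, 0.55]]

```text
clock: 7.78
ee_pos: [0.5151, 0.0345, 0.2028]
tool_rot: [-2.326, -2.112, 0.0]
wrist_force: [-0.8, 0.6, -0.3]
gripper_width: 0.0501
```

```bash
python3 m.py pics/z5.png -0.247
```

```text
tcp [-13.3  92.1 202.8] [-0.8  0.6 -0.3] 7.775
visible rect [array([ 482. , -302.7]), array([129.7, 101.2]), np.float64(84.5)]
centre in plank [ -12.  -246.7   79. ]
y range -311.79075315501507 -181.8459177383097 x range -62.78772957445507 38.798990168074134
```

View pics/z5.png

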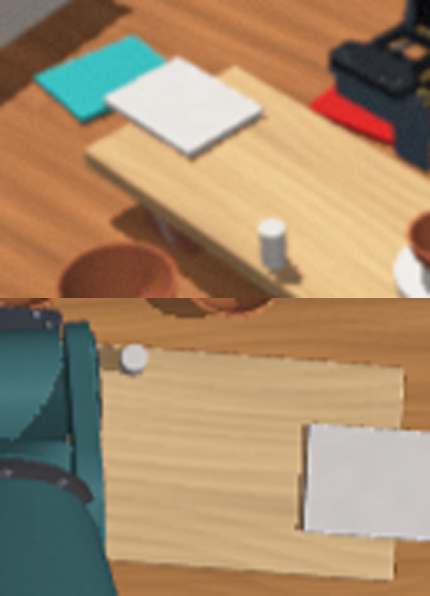

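The bat is flat, with its centre at y=-246.7, x=-12 and its angle within 0.5° of the plank. The arm is clear and at rest, so I'll hand in.

```bash
python3 -c "
from workcell import bot
print(bot.get_obs()['qd'].round(3)); print(bot.close_job())"
```

```text
[-0.007  0.001 -0.001  0.001  0.     0.001]
the job is handed in; nothing more can be done
None
```

I pushed the rectangular bat along the plank and out over its −y end with two partly open fingers held 3–4 mm above the board. I then backed the arm off clear and handed the job in at about 8 s.

- **Bat position:** in the last top view its centre is at y = −246.7 mm and x = −12 mm in the plank's frame. That leaves about 42 mm overhanging, and the bat is within 0.5° of straight along the plank. It looks flat in the scene view.
- **Other objects:** the prop and the round bat with its bowl look unmoved in the pictures, but I did not re-measure them or the things on the table. The arm passed well clear of everything but the bat.
- **Forces:** wrist force readings stayed around 1 N.
- **One failed check:** the measurement partway through the second push found the jar instead, because the arm hid most of the bat. I used the finger-to-bat offset for the last 6 mm, and the unobstructed final view confirmed the result.

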